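Make the high-voltage box safe with the shorting plug

ROBOT

A 6-joint arm with a two-finger parallel gripper is mounted at the origin on a cart in front of the work surface, level with it; the furniture and walls round the work are solid. World frame = base frame: x ahead of the robot, y to its left, z up, the work surface at z = 0. Lengths are in m, angles in rad, forces in N, time in s.
With the tool pointing down it reaches from about 0.325 to 0.75 m from the base axis. Payload 7.6 kg.
Tool frame: the origin (TCP) lies midway between the tips of the shut fingers; the grasp point (between the pads) lies bot.grip_point_offset behind it (bot.grip_point_offset is the distance from the TCP to the grasp point, in m); z points along the fingers, y is the line along which they close (so a half turn about z gives the same grasp; the last joint's range is limited). The gripper opens to 85 mm and grips with 20 to 120 N. Pads are 22 mm wide; open, the fingers measure 114 mm over their backs; the gripper's body (76 mm by 85 mm) begins 54 mm behind the grasp point. The pads swing forward as they close: fully open they stand 13 mm farther back than shut.
Start: joints at [1.09, 0.052, 1.401, -0, 1.689, -0.07], TCP at [0.21, 0.481, 0.231] pointing down, gripper open.
Joint ranges: [-2.9, 2.9], [-0.91, 2.17], [0.12, 2.37], [-1.06, 4.2], [0.26, 2.73], [-2.93, 2.93]. Speed limits (rad/s): [2.57, 2.57, 3.01, 3.14, 3.14, 3.14].

INTERFACE

Orientations are given as a rotation vector (axis times angle).
In Python, from workcell import bot, viewer gives the robot as it stands. The module is installed in compiled form; this text tells all that it offers.
- The arm moves only by the tool move_arm, never from a script. Its argument "motion" is a list that holds one entry, the list of rows, each a list of 5 numbers: the shift along the world's x, y, z in m, then the turn about the world's z in rad, then the finger opening in m, from 0 to 0.0854. A call has 1 to 8 rows; each row shifts and turns the commanded pose from where the row before left it; what a row does not reach is not made up. A row lasts 1/8 s, in which the tool goes at most 62.5 mm and 10.7 degrees, less where a joint would pass 70% of its speed; a pose out of reach is approached as far as the arm can. A call is refused whole if a number of a shift passes 0.0625 or a number of a turn 0.188, either way. A call with a gripper value outside its range is refused whole. The fingers move at their own pace and stop on an object; "newtons" is the grip in N (left out, the last holds). Time passes only in rows, so rows that do not move let the fingers close. It gives the time, the measured TCP pose, the force, the opening and the grip force at its end, in the units of the state.
- bot.sense(): the state, without advancing time (a new reading comes with each control period).
- viewer.get_image(name): name is "side" or "top"; returns a dict with "color" (400x640x3 uint8, red, green, blue), "K" (3x3 intrinsics, pixels), "k1" (the pictures are not rectified: a ray, as slopes to the right and down, at radius r is drawn at 1 + k1 r^2 times it, then the intrinsics apply), "position" and "attitude" of the camera in the world. Camera axes: x right, y down, z forward; pixel columns grow to the right and rows downward; lengths in m; the calibration is good to about 2 mm. A picture is of the moment at which its call begins. There is no depth.
- bot.sign_off(): hands the job in; it is judged then, once.
The state is a dict: "time_s": time; "joint_pos": joint angles; "dq": joint speeds; "joint_efforts": joint torques, N m; "position": TCP position; "tcp_rot": TCP orientation; "force": force on the tool from outside, world axes, zero at the start; "torque": the same for the moment, N m; "gripper_width": finger opening in m; "grasp_force": force on a finger pad.
Only numpy, scipy, OpenCV 4.12 (cv2) and the standard library are available. Lean on these libraries where they do the work, as an engineer would, in place of code of your own. Each camera call takes 0.05 s, during which the arm holds its last target. There are 200 camera calls.

TASK

Make the grey high-voltage box safe to work on: draw its steel slide back off the terminal, take the shorting plug (the one with the plain round black handle and a narrow neck below it) out of the stand and push it fully home in the terminal. Then push the slide forward again until its fork has the plug's neck at the bottom of the slot, so that the plug is locked in. Leave the finned plug in the stand and the side cutters and marker pen where they lie.

Things in the scene. Friction and masses are not known exactly. Their poses are not given: they have to be found in the camera images.
- hv_box: grey metal box, screwed to the bench, 96 (its x) x 220 (its y) x 60 mm (z), with 22 mm ears at both y ends and connectors on its +x side. Origin: centre of its underside, z up. Its slide runs along its y axis between two aluminium rails (x = +-23 to +-32 mm) that stand 16 mm above its top.
- terminal (a point): mouth of the terminal in the top of the box, 60 mm above the bench, on the centre line at y = -50 mm of the box; axes as the box. A vertical round bore 10 mm across and 50 mm deep in a white ceramic ring within a brass ring. The slide covers it at the start.
- slide (a joint): steel slide, m: 0 = fully forward (covers the terminal), up to 0.085 as drawn back along the box's +y; stays where left, about 2 N. Plate 52 wide, 4 mm thick, underside 8 mm above the box top. Its front (-y) end is a fork with an open slot 18 wide, 39 mm deep. The terminal is free for the plug from about 0.070; with the plug home, the neck meets the slot's bottom at about 0.023.
- slide_knob (a point): grip point of the slide's black knob: round, 21 mm across, standing 31 mm above the plate; the point lies on its axis 30 mm above the box top, 13 mm below the knob's top. At slide 0 it is 40 mm from the terminal along the box's +y; axes as the box.
- plug_stand: grey plastic block, fixed to the bench, 180 (its x) x 56 (y) x 52 mm high, with three holes 11 mm across and 48 mm deep at x = -60, 0, +60 mm in its top. Origin: centre of its underside. Two of the holes hold the plugs.
- shorting_plug: upright round plug, 110 mm long, 0.15 kg. Origin: tip of the pin (bottom), z up. Brass pin 8 mm across with a tapered tip, z = 0 to 45 mm; brass collar 26 mm across, z = 45 to 51; neck 14 mm across, z = 51 to 65; black ribbed round handle 30 mm across, z = 65 to 110 mm. In the stand the collar rests on its top; fully home, on the box's top.
- plug_collar (a point): centre of the underside of the shorting plug's collar, 45 mm above the pin's tip
- finned_plug: the other plug in the stand: the same pin and collar, but no neck and a stack of six round aluminium cooling fins 37 mm across, 99 mm long in all. Origin: tip of the pin. Stays where it is.
- cutters: side cutters with orange handles, 144 mm long, lying on the bench; leave alone
- pen: marker pen, white with a black cap, 126 mm long, lying on the bench; leave alone

How it is judged:
On the way, in this order (a step that is already met when the one before it is completed fails the run):
1. the slide is drawn back clear of the terminal (value of joint slide above 0.065 m), for 0.1 s.
2. the shorting plug is fully home in the terminal (z of plug_collar in the frame of terminal below 0.003 m and horizontal distance between plug_collar and terminal below 0.004 m and angle between shorting_plug's own z axis and vertical below 0.08 rad), for 0.2 s.
3. the slide's fork is pushed forward round the plug's neck (value of joint slide below 0.032 m), for 0.1 s.
At the end, for the whole second after the job is handed in: The shorting plug stands upright (within 0.08 rad) in the terminal, its collar within 3 mm of the box's top and 4 mm of the bore's axis; the slide stands at 0.017 to 0.032 m, its slot's bottom at the plug's neck; the finned plug is still in its hole; nothing moves (all of step 2 and z of plug_collar in the frame of terminal above -0.003 m and value of joint slide between 0.017 and 0.032 m and linear speed of shorting_plug below 0.02 m/s and distance of finned_plug from where it was at the start of the episode below 0.01 m and angle between finned_plug's own z axis and vertical below 0.15 rad); the robot touches nothing.
It fails at once if the finned plug is pulled out of its hole (distance of finned_plug from where it was at the start of the episode above 0.02 m).
It fails at once if the side cutters or the marker pen is pushed away (distance of any of cutters, pen from where it was at the start of the episode above 0.03 m).
It also fails if it takes over 64 s, if anything falls off the work surface, if the arm or the gripper's body presses on something with over 40 N, if the wrist force passes 120 N, or if a joint passes its speed limit or range.

## Working session

There is one attempt and no reset: what is moved stays moved. The work goes in short steps, Python scripts to look and compute and a tool call to move; the robot and the scene stay as the last step left them, time stands still between calls to the robot, and variables do not carry over. Pictures are saved under pics/ and viewed, at most 10 in all, crops included, and the job is handed in when it is done.

Besides the shell and the picture viewer there is one more tool, called after "Call:" as name([rows], argument=value, ...), one row to a line, values as JSON. move_arm: Moves the arm, as the interface text tells. Its arguments: {"type":"object","properties":{"motion":{"type":"array"},"newtons":{"type":"number"}},"required":["motion"]}

```bash
mkdir -p pics
cat > h.py <<'E'
import numpy as np, cv2, pickle
from scipy.spatial.transform import Rotation as R
def ray(im,px):
    K=im["K"]; d=np.array([(px[0]-K[0,2])/K[0,0],(px[1]-K[1,2])/K[1,1]]); s=d.copy()
    for _ in range(30): s=d/(1+im["k1"]*(s@s))
    return att(im)@np.r_[s,1]
def att(im):
    a=np.array(im["attitude"],float)
    return R.from_rotvec(a).as_matrix() if a.shape==(3,) else a if a.shape==(3,3) else R.from_quat(a).as_matrix()
def atz(im,px,z):
    d=ray(im,px); p=np.array(im["position"]); return p+d*(z-p[2])/d[2]
def tri(a,pa,b,pb):
    da,db=ray(a,pa),ray(b,pb); A,B=np.array(a["position"]),np.array(b["position"])
    t=np.linalg.lstsq(np.c_[da,-db],B-A,rcond=None)[0]
    P,Q=A+t[0]*da,B+t[1]*db; return (P+Q)/2,np.linalg.norm(P-Q)
def proj(im,P):
    c=att(im).T@(np.array(P)-im["position"]); s=c[:2]/c[2]; s=s*(1+im["k1"]*(s@s)); return im["K"][:2,:2]@s+im["K"][:2,2]
E
python3 - <<'E'
from h import *
from workcell import bot,viewer
for n in("side","top"):
    im=viewer.get_image(n); pickle.dump(im,open(n+".pkl","wb")); cv2.imwrite(f"pics/{n}0.png",im["color"][:,:,::-1])
    print(n,im["K"],im["k1"],im["position"],im["attitude"])
print(bot.sense(),bot.grip_point_offset)
E
```

```text
side [[495.67865427   0.         318.53041141]
 [  0.         495.67865427 198.49039752]
 [  0.           0.           1.        ]] -0.05730727225812353 [ 0.08234687 -0.93552962  0.55698806] [-1.9508561   0.46489359 -0.26713019]
top [[434.81069669   0.         321.39096942]
 [  0.         434.81069669 202.4903536 ]
 [  0.           0.           1.        ]] -0.011565246303057258 [0.4671266  0.03009325 0.95958839] [-2.18728814  2.18228564 -0.10651786]
{'time_s': 0.1, 'joint_pos': array([ 1.08969573e+00,  5.28007353e-02,  1.40160238e+00, -2.79817641e-06,
        1.68860178e+00, -7.02858990e-02]), 'dq': array([ 6.88243058e-04, -1.12388327e-03, -8.55394912e-04, -7.39344032e-04,
        8.87680004e-04, -4.19197095e-05]), 'joint_efforts': array([ 1.60120097e-03, -3.82583177e+01, -3.60984635e+01, -2.70678993e-05,
        4.79583250e-03,  2.97809640e-05]), 'position': array([0.20951365, 0.48109714, 0.23055305]), 'tcp_rot': array([-6.40700463e-01, -3.07517548e+00,  2.13550009e-03]), 'force': array([ 0.52533528, -0.06238464,  0.4900712 ]), 'torque': array([-0.05390343, -0.01574296,  0.01591993]), 'grasp_force': 0.0, 'gripper_width': 0.08541721414150734} 0.0187
```

View pics/side0.png

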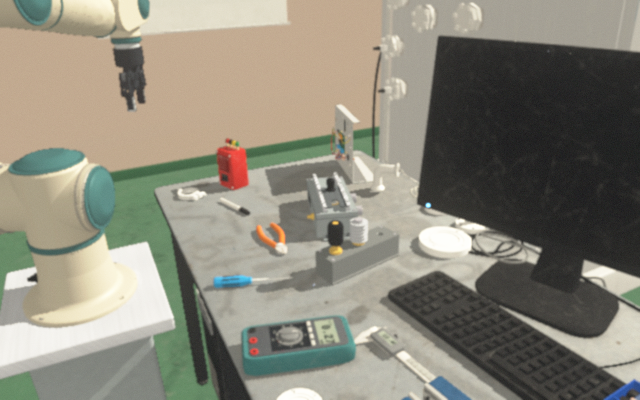

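View pics/top0.png

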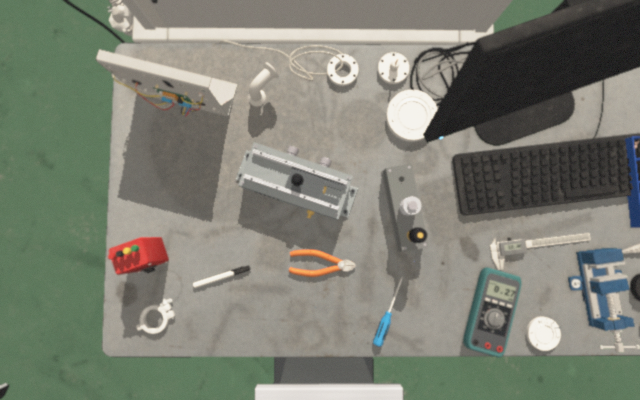

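The side view shows the slide knob at about (331,184), the black shorting plug at (335,235) and the finned plug at (358,230). The top view shows the knob at about (298,180), the black plug at (418,236) and the finned plug at (411,206). I'll enlarge both.

Run:
```python
import cv2
a=cv2.imread("pics/top0.png")[140:260,230:440]; cv2.imwrite("pics/topc.png",cv2.resize(a,(798,456),interpolation=cv2.INTER_CUBIC))
a=cv2.imread("pics/side0.png")[168:283,295:405]; cv2.imwrite("pics/sidec.png",cv2.resize(a,(550,575),interpolation=cv2.INTER_CUBIC))
```

```text
(no output)
```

View pics/topc.png

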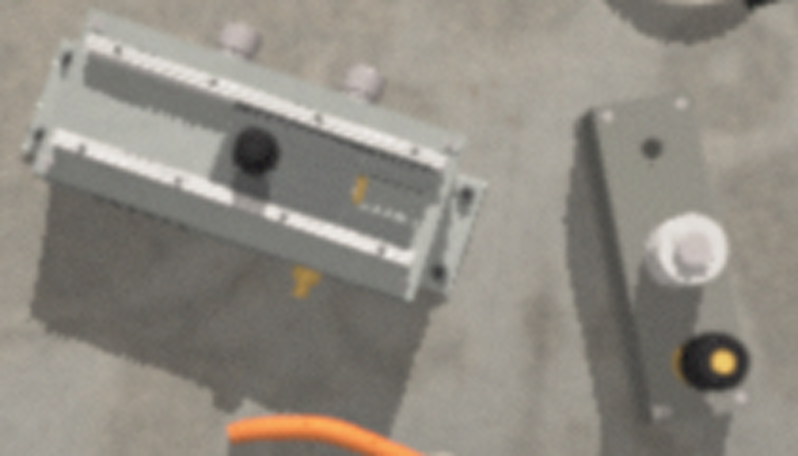

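View pics/sidec.png

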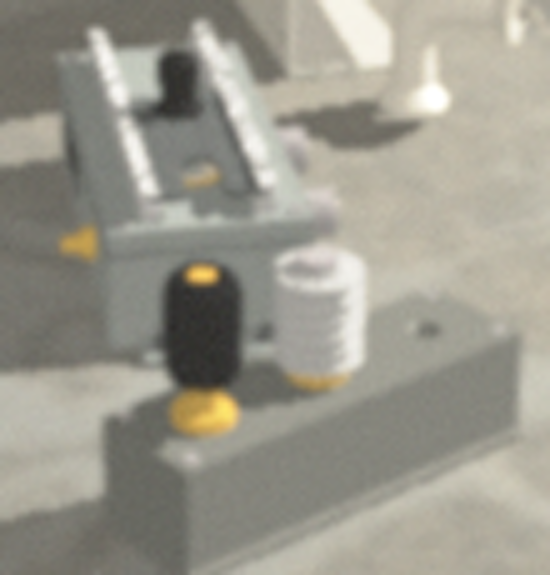

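The top crop (x3.8, offset 230,140) shows the knob top at (256,147). The plug's yellow cap is at (722,362), the finned plug's top at (693,251) and the empty hole at (652,148). The rails run (90,38)-(445,160) and (58,138)-(410,258). In the side crop (x5, offset 295,168) the cap is at (203,273), the knob top at (180,57), the empty hole at (429,329), and the near rail ends at (150,193) and (264,186).

```bash
cat > m.py <<'E'
from h import *
t=pickle.load(open("top.pkl","rb"));s=pickle.load(open("side.pkl","rb"))
T=lambda x,y:((x+.5)/3.8-.5+230,(y+.5)/3.8-.5+140)
S=lambda x,y:((x+.5)/5-.5+295,(y+.5)/5-.5+168)
for n,a,b in [("plug cap",(722,362),(203,273)),("knob top",(256,147),(180,57)),("hole",(652,148),(429,329)),("finned top",(693,251),(319,252)),
 ("railL near",(410,258),(150,193)),("railR near",(445,160),(264,186)),("railL far",(58,138),(97,33)),("railR far",(90,38),(203,25))]:
    p,g=tri(t,T(*a),s,S(*b)); print(n,p.round(4),"gap",round(g,4))
Z=lambda x,y,z:atz(t,T(x,y),z)
for z,ps in((.076,[(90,38),(445,160),(58,138),(410,258)]),(.052,[(607,117),(681,103),(660,412),(740,398),(652,148)]),(.117,[(722,362)]),(.103,[(256,147)])):
    for p in ps: print(z,p,Z(*p,z).round(4))
a=Z(90,38,.076)+Z(58,138,.076);b=Z(445,160,.076)+Z(410,258,.076);d=a-b;print("box y dir deg",np.degrees(np.arctan2(d[1],d[0])),np.linalg.norm(d)/2,"centre",(a+b)/4)
E
python3 m.py
```

```text
plug cap [ 0.4767 -0.1723  0.1171] gap 0.0023
knob top [0.589  0.0668 0.1005] gap 0.0027
hole [ 0.5959 -0.151   0.0514] gap 0.0022
finned top [ 0.5347 -0.1609  0.107 ] gap 0.0035
railL near [ 0.5321 -0.0149  0.0739] gap 0.0011
railR near [ 0.5836 -0.0331  0.0736] gap 0.0027
railL far [0.5961 0.1751 0.0745] gap 0.0004
railR far [0.6509 0.1588 0.0741] gap 0.0004
0.076 (90, 38) [0.6503 0.1586 0.076 ]
0.076 (445, 160) [ 0.5845 -0.0335  0.076 ]
0.076 (58, 138) [0.5957 0.175  0.076 ]
0.076 (410, 258) [ 0.5314 -0.0146  0.076 ]
0.052 (607, 117) [ 0.6121 -0.1255  0.052 ]
0.052 (681, 103) [ 0.6201 -0.1669  0.052 ]
0.052 (660, 412) [ 0.4489 -0.1528  0.052 ]
0.052 (740, 398) [ 0.4566 -0.197   0.052 ]
0.052 (652, 148) [ 0.5948 -0.1504  0.052 ]
0.117 (722, 362) [ 0.4756 -0.1718  0.117 ]
0.103 (256, 147) [0.5874 0.0672 0.103 ]
box y dir deg 71.16946529650853 0.201617577249972 centre [0.59046905 0.07136055 0.076     ]
```

Heights agree with the text: cap 117 mm (117 expected), knob 100.5 mm (103), hole 51 mm (52), and the holes are 121 mm apart (120). The box's y axis points at 71.2°. I'll align the gripper with it and go above the knob.

Call:
move_arm([
  [[0.04, -0.043, 0, 0.0105, 0.06], [0.04, -0.043, 0, 0.0105, 0.06], [0.04, -0.043, 0, 0.0105, 0.06], [0.04, -0.043, 0, 0.0105, 0.06], [0.04, -0.043, 0, 0.0105, 0.06], [0.04, -0.043, 0, 0.0105, 0.06], [0.04, -0.043, 0, 0.0105, 0.06], [0.04, -0.043, 0, 0.0105, 0.06]],
], newtons=40)

```text
time_s: 1.1
position: [0.5306, 0.1357, 0.2309]
tcp_rot: [-0.511, -3.099, -0.0]
force: [0.7, 0.6, -0.1]
gripper_width: 0.06
grasp_force: 0.0
```

Call:
move_arm([
  [[0.03, -0.035, 0, 0, 0.06], [0.029, -0.035, 0, 0, 0.06], [0, 0, -0.03, 0, 0.06], [0, 0, -0.03, 0, 0.06], [0, 0, 0, 0, 0.06]],
])

```text
time_s: 1.72
position: [0.5871, 0.0672, 0.1681]
tcp_rot: [-0.51, -3.093, 0.002]
force: [0.0, 0.5, -0.1]
gripper_width: 0.06
grasp_force: 0.0
```

Call:
move_arm([
  [[0.001, 0, -0.03, 0, 0.06], [0, 0, -0.03, 0, 0.06], [0, 0, -0.02, 0, 0.06], [0, 0, -0.01, 0, 0.06], [0, 0, 0, 0, 0.06], [0, 0, 0, 0, 0.015], [0, 0, 0, 0, 0.015], [0, 0, 0, 0, 0.015]],
])

```text
time_s: 2.72
position: [0.5902, 0.0674, 0.0825]
tcp_rot: [0.511, 3.098, 0.001]
force: [-1.3, 0.1, 4.0]
gripper_width: 0.0192
grasp_force: 39.0
```

Call:
move_arm([
  [[0.0043, 0.0126, 0, 0, 0.015], [0.0043, 0.0126, 0, 0, 0.015], [0.0043, 0.0126, 0, 0, 0.015], [0.0043, 0.0126, 0, 0, 0.015], [0.0043, 0.0126, 0, 0, 0.015], [0.0043, 0.0127, 0, 0, 0.015], [0, 0, 0, 0, 0.015]],
])

```text
time_s: 3.6
position: [0.6158, 0.1427, 0.0824]
tcp_rot: [0.511, 3.099, -0.003]
force: [-2.4, -3.8, 6.1]
gripper_width: 0.0194
grasp_force: 40.1
```

Call:
move_arm([
  [[0, 0, 0, 0, 0.06], [0, 0, 0, 0, 0.06], [0, 0, 0.04, 0, 0.06], [0, 0, 0.04, 0, 0.06], [0, 0, 0.04, 0, 0.06], [0, -0.05, 0.0, 0, 0.06], [-0.02, -0.05, 0, 0, 0.06], [-0.02, -0.05, 0, 0, 0.06]],
])

```text
time_s: 4.6
position: [0.5748, -0.0082, 0.201]
tcp_rot: [-0.51, -3.1, -0.0]
force: [0.6, -0.7, -0.2]
gripper_width: 0.06
grasp_force: 0.0
```

Call:
move_arm([
  [[-0.03, -0.05, 0, 0, 0.06], [-0.03, -0.05, 0, 0, 0.06], [-0.03, -0.05, 0, 0, 0.06], [-0.01, -0.015, 0, 0, 0.06], [0, 0, 0, 0, 0.06]],
])

```text
time_s: 5.22
position: [0.4753, -0.1723, 0.2014]
tcp_rot: [0.514, 3.099, 0.001]
force: [-0.0, -0.1, -0.2]
gripper_width: 0.06
grasp_force: 0.0
```

Run:
```python
from h import *
from workcell import bot,viewer
c={}
for n in("side","top"):
    im=viewer.get_image(n); pickle.dump(im,open(n+"1.pkl","wb")); c[n]=im["color"][:,:,::-1]
a=cv2.resize(c["top"][150:230,230:365],None,fx=5,fy=5,interpolation=cv2.INTER_CUBIC)[:,:400+275]
b=cv2.resize(c["side"][165:245,300:375],None,fx=5,fy=5,interpolation=cv2.INTER_CUBIC)
cv2.imwrite("pics/t1.png",a);cv2.imwrite("pics/s1.png",b); print(a.shape,bot.sense()["position"])
```

```text
(400, 675, 3) [ 0.47606664 -0.17098997  0.20127288]
```

View pics/t1.png

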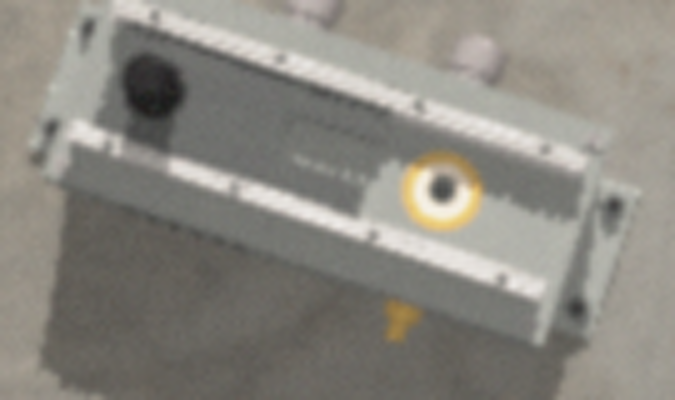

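View pics/s1.png

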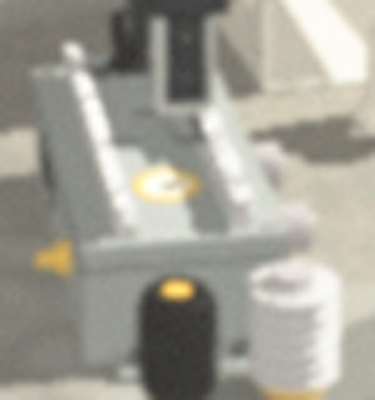

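The slide is drawn back and the terminal is open. Its ring centre is at (441.5,190.5) in the top crop (x5, offset 230,150) and (166,185) in the side crop (x5, offset 300,165). The knob top is at (153,84).

Run:
```python
from h import *
t=pickle.load(open("top1.pkl","rb"));s=pickle.load(open("side1.pkl","rb"))
c=lambda x,y,a,b:((x+.5)/5-.5+a,(y+.5)/5-.5+b)
p=c(441.5,190.5,230,150);q=c(166,185,300,165)
print(tri(t,p,s,q),atz(t,p,.06),atz(s,q,.06)); k=atz(t,c(153,84,230,150),.103);print("knob",k,k-atz(t,p,.06))
q2=c(178,289,300,165); print(atz(s,q2,.117))
```

```text
(array([0.57415199, 0.02532613, 0.05987069]), np.float64(0.0006180530070334209)) [0.57385248 0.02545293 0.06      ] [0.57433767 0.02501574 0.06      ]
knob [0.61099414 0.14048021 0.103     ] [0.03714166 0.11502727 0.043     ]
[ 0.47747542 -0.17317515  0.117     ]
```

Call:
move_arm([
  [[0.001, -0.0005, -0.04, 0, 0.06], [0, 0, -0.04, 0, 0.06], [0, 0, -0.025, 0, 0.06], [0, 0, -0.015, 0, 0.06], [0, 0, 0, 0, 0.06], [0, 0, 0, 0, 0.02], [0, 0, 0, 0, 0.02], [0, 0, 0, 0, 0.02]],
], newtons=50)

```text
time_s: 6.32
position: [0.4773, -0.1727, 0.0828]
tcp_rot: [0.511, 3.097, -0.0]
force: [-0.6, 0.9, 5.4]
gripper_width: 0.0287
grasp_force: 49.3
```

Call:
move_arm([
  [[0, 0, 0, 0, 0.02], [0, 0, 0.02, 0, 0.02], [0, 0, 0.03, 0, 0.02], [0, 0, 0.04, 0, 0.02], [0, 0, 0.04, 0, 0.02], [0, 0, 0, 0, 0.02]],
])

```text
time_s: 7.08
position: [0.4776, -0.1731, 0.2149]
tcp_rot: [0.51, 3.093, -0.003]
force: [0.0, 0.6, -3.3]
gripper_width: 0.0284
grasp_force: 49.6
```

Call:
move_arm([
  [[0.02, 0.04, 0, 0, 0.02], [0.02, 0.04, 0, 0, 0.02], [0.02, 0.04, 0, 0, 0.02], [0.02, 0.04, 0, 0, 0.02], [0.0165, 0.038, 0, 0, 0.02], [0, 0, -0.03, 0, 0.02], [0, 0, -0.03, 0, 0.02], [0, 0, -0.008, 0, 0.02]],
])

```text
time_s: 8.07
position: [0.5712, 0.0256, 0.1395]
tcp_rot: [-0.51, -3.093, 0.001]
force: [-0.3, 0.4, -1.5]
gripper_width: 0.0289
grasp_force: 49.8
```

Call:
move_arm([
  [[0, 0, 0, 0, 0.02], [0, 0, 0, 0, 0.02]],
])

```text
time_s: 8.32
position: [0.5736, 0.0254, 0.1448]
tcp_rot: [0.511, 3.097, 0.001]
force: [-0.8, -0.2, -1.0]
gripper_width: 0.0291
grasp_force: 49.8
```

Run:
```python
from h import *
from workcell import bot,viewer
im=viewer.get_image("side"); pickle.dump(im,open("side2.pkl","wb"))
t=viewer.get_image("top"); pickle.dump(t,open("top2.pkl","wb"))
b=cv2.resize(im["color"][150:230,300:380,::-1],None,fx=7,fy=7,interpolation=cv2.INTER_CUBIC)
cv2.imwrite("pics/s2.png",b); p=bot.sense()["position"]; print(p)
for q in [p-[0,0,.0758],p-[0,0,.0308],(.574,.0254,.06)]: print((proj(im,q)-[300,150]+.5)*7-.5)
```

```text
[0.57352993 0.02544556 0.14469623]
[229.60986554 340.5393055 ]
[227.96957725 218.4967059 ]
[231.20712528 363.98811523]
```

View pics/s2.png

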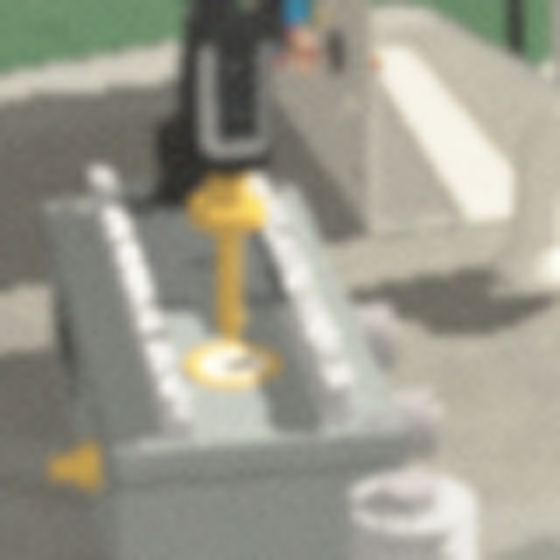

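The pin tip at about (233,338) sits over the ring at (231,364) and the plug is upright. I'll lower it gently and watch the force.

Call:
move_arm([
  [[0, 0, -0.005, 0, 0.02], [0, 0, -0.004, 0, 0.02], [0, 0, -0.003, 0, 0.02], [0, 0, -0.002, 0, 0.02], [0, 0, 0, 0, 0.02]],
])

```text
time_s: 9.05
position: [0.5731, 0.0255, 0.1294]
tcp_rot: [0.511, 3.099, 0.0]
force: [1.3, -0.5, -0.4]
gripper_width: 0.0285
grasp_force: 49.9
```

Call:
move_arm([
  [[0, 0, -0.005, 0, 0.02], [0, 0, -0.005, 0, 0.02], [0, 0, -0.005, 0, 0.02], [0, 0, 0, 0, 0.02]],
])

```text
time_s: 9.55
position: [0.573, 0.0255, 0.1137]
tcp_rot: [0.511, 3.1, 0.0]
force: [4.8, -0.4, -3.6]
gripper_width: 0.0285
grasp_force: 49.7
```

Call:
move_arm([
  [[0.001, 0, -0.005, 0, 0.02], [0, 0, -0.005, 0, 0.02], [0, 0, -0.005, 0, 0.02], [0, 0, -0.004, 0, 0.02], [0, 0, 0, 0, 0.02]],
])

```text
time_s: 10.18
position: [0.5736, 0.0255, 0.0946]
tcp_rot: [-0.511, -3.099, 0.0]
force: [2.8, -1.3, -3.4]
gripper_width: 0.0289
grasp_force: 49.9
```

Call:
move_arm([
  [[0.0005, 0, -0.002, 0, 0.02], [0, 0, -0.002, 0, 0.02], [0, 0, -0.002, 0, 0.02], [0, 0, 0, 0, 0.02]],
])

```text
time_s: 10.68
position: [0.5744, 0.0256, 0.0908]
tcp_rot: [0.511, 3.099, 0.0]
force: [-4.8, -0.1, 7.7]
gripper_width: 0.0286
grasp_force: 50.9
```

Call:
move_arm([
  [[0, 0, -0.002, 0, 0.02], [0, 0, 0, 0, 0.02], [0, 0, 0, 0, 0.06], [0, 0, 0, 0, 0.06], [0, 0, 0, 0, 0.06], [0, 0, 0.03, 0, 0.06], [0, 0, 0.04, 0, 0.06], [0, 0, 0.02, 0, 0.06]],
])

```text
time_s: 11.68
position: [0.5751, 0.0256, 0.1797]
tcp_rot: [0.511, 3.097, 0.001]
force: [-0.0, 0.8, -0.5]
gripper_width: 0.0599
grasp_force: 0.0
```

Call:
move_arm([
  [[0.013, 0.039, 0, 0, 0.06], [0.013, 0.039, 0, 0, 0.06], [0.0135, 0.039, 0, 0, 0.06], [0, 0, 0, 0, 0.06]],
])

```text
time_s: 12.18
position: [0.6139, 0.1451, 0.1764]
tcp_rot: [-0.506, -3.099, -0.0]
force: [-0.3, 0.5, -0.0]
gripper_width: 0.0603
grasp_force: 0.0
```

Run:
```python
from h import *
from workcell import bot,viewer
t=viewer.get_image("top"); s=viewer.get_image("side")
a=cv2.resize(t["color"][150:230,230:365,::-1],None,fx=3.5,fy=3.5,interpolation=cv2.INTER_CUBIC)
b=cv2.resize(s["color"][150:230,300:380,::-1],None,fx=3.5,fy=3.5,interpolation=cv2.INTER_CUBIC)
cv2.imwrite("pics/3.png",np.hstack([a,b])); print(bot.sense()["position"])
for z,n in((.125,"cap"),(.06,"base")): print(n,(proj(t,(.5742,.0254,z))-[230,150]+.5)*3.5-.5,(proj(s,(.5742,.0254,z))-[300,150]+.5)*3.5-.5+[a.shape[1],0])
```

```text
[0.61376673 0.14255741 0.17673276]
cap [309.63791393 118.70652431] [586.44785682  93.48433645]
base [308.99037887 132.61991388] [587.61290653 181.68502746]
```

View pics/3.png

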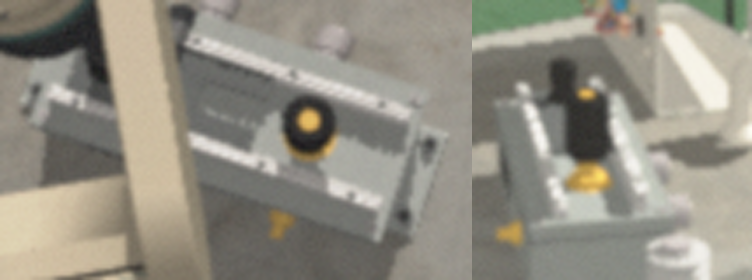

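The plug stands upright and fully home: its cap is at (309,120) and (586,94), as predicted. Next I'll grip the knob and push the slide forward.

Call:
move_arm([
  [[0, 0, -0.04, 0, 0.06], [0, 0, -0.03, 0, 0.06], [0, 0, -0.018, 0, 0.06], [0, 0, -0.006, 0, 0.06], [0, 0, 0, 0, 0.06], [0, 0, 0, 0, 0.015], [0, 0, 0, 0, 0.015], [0, 0, 0, 0, 0.015]],
], newtons=40)

```text
time_s: 13.28
position: [0.6144, 0.1427, 0.0844]
tcp_rot: [0.511, 3.098, 0.001]
force: [-0.8, -0.9, 4.1]
gripper_width: 0.0195
grasp_force: 39.0
```

Call:
move_arm([
  [[-0.0032, -0.0095, 0, 0, 0.015], [-0.0032, -0.0095, 0, 0, 0.015], [-0.0032, -0.0095, 0, 0, 0.015], [-0.0032, -0.0095, 0, 0, 0.015], [-0.0032, -0.0095, 0, 0, 0.015], [0, 0, 0, 0, 0.015]],
])

```text
time_s: 14.02
position: [0.5978, 0.0937, 0.0844]
tcp_rot: [0.512, 3.099, -0.0]
force: [-2.1, -0.9, 5.9]
gripper_width: 0.0195
grasp_force: 39.6
```

Call:
move_arm([
  [[-0.0006, -0.0019, 0, 0, 0.015], [-0.0006, -0.0019, 0, 0, 0.015], [0, 0, 0, 0, 0.015]],
])

```text
time_s: 14.4
position: [0.5968, 0.0908, 0.0844]
tcp_rot: [0.511, 3.099, 0.001]
force: [-1.6, 0.3, 6.4]
gripper_width: 0.0195
grasp_force: 39.5
```

Call:
move_arm([
  [[-0.0007, -0.0019, 0, 0, 0.015], [0, 0, 0, 0, 0.015]],
])

```text
time_s: 14.65
position: [0.5961, 0.089, 0.0844]
tcp_rot: [0.511, 3.099, 0.001]
force: [-1.1, 1.4, 6.1]
gripper_width: 0.0192
grasp_force: 39.5
```

Call:
move_arm([
  [[-0.0006, -0.0019, 0, 0, 0.015], [0, 0, 0, 0, 0.015]],
])

```text
time_s: 14.9
position: [0.5955, 0.0871, 0.0844]
tcp_rot: [0.511, 3.099, 0.001]
force: [-1.7, 2.1, 6.3]
gripper_width: 0.0192
grasp_force: 39.5
```

Call:
move_arm([
  [[-0.0006, -0.0019, 0, 0, 0.015], [0, 0, 0, 0, 0.015]],
])

```text
time_s: 15.15
position: [0.5949, 0.0852, 0.0844]
tcp_rot: [0.511, 3.099, 0.001]
force: [-1.6, 1.4, 6.4]
gripper_width: 0.0192
grasp_force: 39.5
```

No contact yet and the estimates span 0.018–0.023. I'll release, clear and measure with the camera.

Call:
move_arm([
  [[0, 0, 0, 0, 0.04], [0, 0, 0, 0, 0.04], [0, 0, 0, 0, 0.04], [0, 0, 0.03, 0, 0.04], [0, 0, 0.05, 0, 0.04], [0, 0, 0.03, 0, 0.04], [-0.04, 0.045, 0.02, 0, 0.04], [-0.04, 0.045, 0, 0, 0.04]],
])

```text
time_s: 16.15
position: [0.5152, 0.1756, 0.2148]
tcp_rot: [0.513, 3.096, 0.003]
force: [1.6, 1.0, -0.4]
gripper_width: 0.0399
grasp_force: 0.0
```

Call:
move_arm([
  [[-0.04, 0.045, 0, 0, 0.04], [-0.04, 0.045, 0, 0, 0.04], [-0.04, 0.045, 0, 0, 0.04], [-0.04, 0.045, 0, 0, 0.04], [0, 0, 0, 0, 0.04]],
])

```text
time_s: 16.77
position: [0.3528, 0.3572, 0.213]
tcp_rot: [-0.502, -3.101, -0.001]
force: [0.0, 0.2, -0.7]
gripper_width: 0.0401
grasp_force: 0.0
```

Run:
```python
from h import *
from workcell import bot,viewer
t=viewer.get_image("top"); s=viewer.get_image("side"); pickle.dump((t,s),open("f.pkl","wb"))
a=cv2.resize(t["color"][150:230,245:350,::-1],None,fx=5,fy=5,interpolation=cv2.INTER_CUBIC)
b=cv2.resize(s["color"][165:245,315:365,::-1],None,fx=5,fy=5,interpolation=cv2.INTER_CUBIC)
cv2.imwrite("pics/4.png",np.hstack([a,b]))
print(bot.sense()["position"])
u=np.array([.323,.9465]); 
for v in (.015,.019,.023,.027):
    k=np.r_[np.array([.574,.0254])+u*(.04+v),.103]; print(v,(proj(t,k)-[245,150]+.5)*5-.5)
print("cap",(proj(t,(.574,.0254,.125))-[245,150]+.5)*5-.5)
```

```text
[0.3552846  0.35492741 0.21290131]
0.015 [236.25037846 132.49772341]
0.019 [226.73585706 129.2392398 ]
0.023 [217.22288016 125.98132544]
0.027 [207.71146153 122.72398505]
cap [367.55293931 170.3085394 ]
```

View pics/4.png

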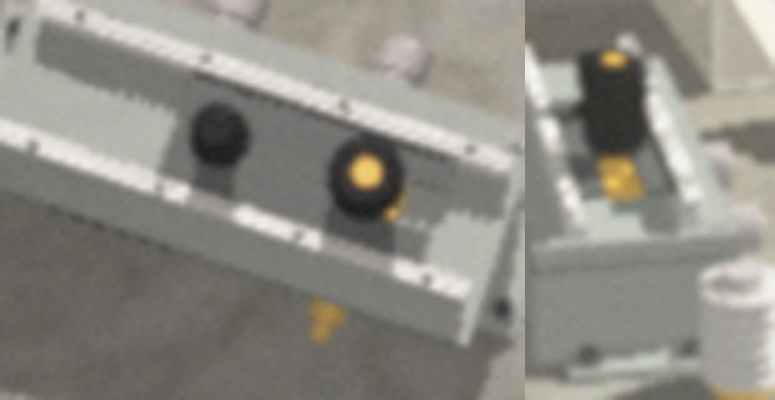

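The knob top is at (219,131) and the cap at (366,171), unshifted, so the plug is upright. I'll check the knob's travel by matching the images.

Run:
```python
from h import *
t0=pickle.load(open("top.pkl","rb"));t1=pickle.load(open("top1.pkl","rb"));f=pickle.load(open("f.pkl","rb"))[0]
K=[]
for n,im,g in(("start",t0,(297.5,178.7)),("drawn",t1,(260.5,166.7)),("now",f,(288.8,176.5))):
    c=im["color"].max(2).astype(float); y,x=np.mgrid[:400,:640]; m=np.hypot(x-g[0],y-g[1])<9
    w=np.clip(70-c,0,30)*m; p=((x*w).sum()/w.sum(),(y*w).sum()/w.sum()); P=atz(im,p,.1)[:2]; K.append(P); print(n,np.round(p,2),P.round(4),(w>0).sum())
u=np.array([.323,.9465]); print([(k-K[0])@u for k in K],(K[2]-[.574,.0254])@u-.04)
```

```text
start [296.83 180.55] [0.5833 0.0677] 110
drawn [260.19 167.82] [0.6086 0.1408] 121
now [288.44 177.68] [0.589  0.0844] 115
[np.float64(0.0), np.float64(0.07746126227556864), np.float64(0.017673600678722527)] 0.020671101192464805
```

The travel measurement gives about 0.018 and the terminal-relative one about 0.021–0.023. I'll regrip and feel for the neck in 0.5 mm steps to settle it.

Call:
move_arm([
  [[0.04, -0.045, 0, 0, 0.04], [0.04, -0.045, 0, 0, 0.04], [0.04, -0.045, 0, 0, 0.04], [0.04, -0.045, 0, 0, 0.04], [0.04, -0.045, 0, 0, 0.04], [0.04, -0.045, 0, 0, 0.04], [0, 0, 0, 0, 0.04], [0, 0, -0.04, 0, 0.04]],
])

```text
time_s: 17.88
position: [0.5974, 0.0831, 0.1758]
tcp_rot: [0.515, 3.092, 0.003]
force: [-0.4, 0.8, -0.6]
gripper_width: 0.04
grasp_force: 0.0
```

Call:
move_arm([
  [[0, 0, -0.04, 0, 0.04], [0, 0, -0.03, 0, 0.04], [0, 0, -0.014, 0, 0.04], [0, 0, -0.006, 0, 0.04], [0, 0, 0, 0, 0.04], [0, 0, 0, 0, 0.015], [0, 0, 0, 0, 0.015], [0, 0, 0, 0, 0.015]],
])

```text
time_s: 18.88
position: [0.5962, 0.0849, 0.0846]
tcp_rot: [0.511, 3.097, 0.001]
force: [-0.7, -0.4, 6.4]
gripper_width: 0.0189
grasp_force: 39.3
```

Call:
move_arm([
  [[-0.0002, -0.0005, 0, 0, 0.015], [0, 0, 0, 0, 0.015]],
])

```text
time_s: 19.12
position: [0.5961, 0.0848, 0.0845]
tcp_rot: [0.51, 3.097, 0.002]
force: [-0.9, 0.6, 6.1]
gripper_width: 0.0194
grasp_force: 39.2
```

Call:
move_arm([
  [[-0.0002, -0.0005, 0, 0, 0.015], [0, 0, 0, 0, 0.015]],
])

```text
time_s: 19.38
position: [0.5959, 0.0844, 0.0846]
tcp_rot: [0.51, 3.097, 0.002]
force: [1.1, 1.4, 4.9]
gripper_width: 0.0193
grasp_force: 39.2
```

Call:
move_arm([
  [[-0.0002, -0.0005, 0, 0, 0.015], [0, 0, 0, 0, 0.015]],
])

```text
time_s: 19.62
position: [0.5958, 0.084, 0.0846]
tcp_rot: [0.51, 3.097, 0.003]
force: [0.3, 3.0, 5.8]
gripper_width: 0.0193
grasp_force: 39.3
```

Call:
move_arm([
  [[-0.0002, -0.0005, 0, 0, 0.015], [0, 0, 0, 0, 0.015]],
])

```text
time_s: 19.88
position: [0.5957, 0.0835, 0.0846]
tcp_rot: [0.51, 3.097, 0.003]
force: [2.3, 2.5, 6.0]
gripper_width: 0.0193
grasp_force: 39.3
```

Call:
move_arm([
  [[-0.0003, -0.0009, 0, 0, 0.015], [0, 0, 0, 0, 0.015]],
])

```text
time_s: 20.12
position: [0.5954, 0.0827, 0.0846]
tcp_rot: [0.51, 3.097, 0.003]
force: [1.7, 3.0, 5.2]
gripper_width: 0.0193
grasp_force: 39.3
```

Call:
move_arm([
  [[-0.0003, -0.0009, 0, 0, 0.015], [0, 0, 0, 0, 0.015]],
])

```text
time_s: 20.38
position: [0.5953, 0.0824, 0.0846]
tcp_rot: [0.509, 3.096, 0.005]
force: [1.3, 5.4, 5.7]
gripper_width: 0.0194
grasp_force: 39.3
```

The fork has met the neck: the motion stalled and the force rose to 5.4 N. I'll ease back about 1.5 mm to unload it, release and clear.

Call:
move_arm([
  [[0.0003, 0.001, 0, 0, 0.015], [0.0004, 0.001, 0, 0, 0.015], [0, 0, 0, 0, 0.015], [0, 0, 0, 0, 0.04], [0, 0, 0, 0, 0.04], [0, 0, 0.03, 0, 0.04], [0, 0, 0.05, 0, 0.04], [0, 0, 0.05, 0, 0.04]],
])

```text
time_s: 21.38
position: [0.5943, 0.083, 0.2138]
tcp_rot: [-0.511, -3.098, 0.001]
force: [0.9, 1.0, 0.4]
gripper_width: 0.04
grasp_force: 0.0
```

Call:
move_arm([
  [[-0.04, 0.045, 0, 0, 0.04], [-0.04, 0.045, 0, 0, 0.04], [-0.04, 0.045, 0, 0, 0.04], [-0.04, 0.045, 0, 0, 0.04], [-0.04, 0.045, 0, 0, 0.04], [-0.04, 0.045, 0, 0, 0.04], [0, 0, 0, 0, 0.04], [0, 0, 0, 0, 0.04]],
])

```text
time_s: 22.38
position: [0.3548, 0.3528, 0.2127]
tcp_rot: [0.51, 3.1, -0.001]
force: [0.5, 0.1, 0.2]
gripper_width: 0.0398
grasp_force: 0.0
```

Run:
```python
from h import *
from workcell import bot,viewer
t=viewer.get_image("top"); o=pickle.load(open("f.pkl","rb"))[0]; u=np.array([.323,.9465])
y,x=np.mgrid[:400,:640]
for im in(o,t):
    c=im["color"].astype(float); w=np.clip(70-c.max(2),0,30)*(np.hypot(x-288.8,y-176.5)<9)
    P=atz(im,((x*w).sum()/w.sum(),(y*w).sum()/w.sum()),.1)[:2]
    w=np.clip(c[...,0]-c[...,2]-50,0,80)*(np.hypot(x-318.3,y-184.3)<5)
    print("slide",(P-[.574,.0254])@u-.04,"cap",atz(im,((x*w).sum()/w.sum(),(y*w).sum()/w.sum()),.125))
print(bot.sense()["force"])
```

```text
slide 0.020671101192464805 cap [0.5734837  0.02584847 0.125     ]
slide 0.01859400186750973 cap [0.57311793 0.02443796 0.125     ]
[-0.47942129 -0.55823966 -0.56693755]
```

The cap has moved about 1.5 mm within the bore play. The slide estimates sit near the low end of the tolerance, so I'll draw it back 3.5 mm, which puts every estimate inside 0.017–0.032.

Call:
move_arm([
  [[0.04, -0.045, 0, 0, 0.04], [0.04, -0.045, 0, 0, 0.04], [0.04, -0.045, 0, 0, 0.04], [0.04, -0.045, 0, 0, 0.04], [0.04, -0.045, 0, 0, 0.04], [0.04, -0.045, 0, 0, 0.04], [0, 0, 0, 0, 0.04], [0, 0, -0.04, 0, 0.04]],
])

```text
time_s: 23.42
position: [0.5967, 0.0814, 0.1758]
tcp_rot: [0.515, 3.092, 0.003]
force: [-0.6, 0.7, -0.9]
gripper_width: 0.0398
grasp_force: 0.0
```

Call:
move_arm([
  [[0, 0, -0.04, 0, 0.04], [0, 0, -0.03, 0, 0.04], [0, 0, -0.014, 0, 0.04], [0, 0, -0.006, 0, 0.04], [0, 0, 0, 0, 0.04], [0, 0, 0, 0, 0.015], [0, 0, 0, 0, 0.015], [0, 0, 0, 0, 0.015]],
])

```text
time_s: 24.42
position: [0.5954, 0.0831, 0.0845]
tcp_rot: [0.511, 3.097, 0.001]
force: [-0.6, -1.2, 6.1]
gripper_width: 0.0191
grasp_force: 39.3
```

Call:
move_arm([
  [[0.0006, 0.0017, 0, 0, 0.015], [0.0006, 0.0017, 0, 0, 0.015], [0, 0, 0, 0, 0.015], [0, 0, 0, 0, 0.015]],
])

```text
time_s: 24.92
position: [0.5966, 0.0865, 0.0845]
tcp_rot: [0.511, 3.098, 0.001]
force: [-2.2, -0.6, 6.8]
gripper_width: 0.0195
grasp_force: 39.3
```

Call:
move_arm([
  [[0, 0, 0, 0, 0.04], [0, 0, 0, 0, 0.04], [0, 0, 0, 0, 0.04], [0, 0, 0.03, 0, 0.04], [0, 0, 0.05, 0, 0.04], [0, 0, 0.05, 0, 0.04], [0, 0, 0, 0, 0.04]],
])

```text
time_s: 25.8
position: [0.5977, 0.0867, 0.2186]
tcp_rot: [0.509, 3.091, 0.004]
force: [0.5, -0.1, -0.7]
gripper_width: 0.04
grasp_force: 0.0
```

Call:
move_arm([
  [[-0.04, 0.045, 0, 0, 0.04], [-0.04, 0.045, 0, 0, 0.04], [-0.04, 0.045, 0, 0, 0.04], [-0.04, 0.045, 0, 0, 0.04], [-0.04, 0.045, 0, 0, 0.04], [-0.04, 0.045, 0, 0, 0.04], [0, 0, 0, 0, 0.04], [0, 0, 0, 0, 0.04]],
])

```text
time_s: 26.8
position: [0.3559, 0.3561, 0.2121]
tcp_rot: [-0.51, -3.099, 0.002]
force: [-0.1, -0.0, -0.2]
gripper_width: 0.0401
grasp_force: 0.0
```

Run:
```python
from h import *
from workcell import bot,viewer
t=viewer.get_image("top"); s=viewer.get_image("side"); u=np.array([.323,.9465])
y,x=np.mgrid[:400,:640]
c=t["color"].astype(float); w=np.clip(70-c.max(2),0,30)*(np.hypot(x-288.8,y-176.5)<9)
P=atz(t,((x*w).sum()/w.sum(),(y*w).sum()/w.sum()),.1)[:2]
w=np.clip(c[...,0]-c[...,2]-50,0,80)*(np.hypot(x-318.3,y-184.3)<5); p=((x*w).sum()/w.sum(),(y*w).sum()/w.sum())
print("slide",(P-[.574,.0254])@u-.04,"from start",(P-[.5833,.0677])@u,"cap",atz(t,p,.125))
c=s["color"].astype(float); w=np.clip(c[...,0]-c[...,2]-50,0,80)*(np.hypot(x-337.7,y-176.8)<5); q=((x*w).sum()/w.sum(),(y*w).sum()/w.sum())
print("cap tri",tri(t,p,s,q)); print(bot.sense()["force"])
```

```text
slide 0.022263720299115608 from start 0.019222870299115583 cap [0.57309719 0.02444873 0.125     ]
cap tri (array([0.57464085, 0.023797  , 0.12415543]), np.float64(0.0031281435039867836))
[0.55962383 0.25012177 0.42178199]
```

The plug is home: cap height is 124 mm (125 expected), tilt is about 0.02 rad, and the slide reads 0.019–0.022. Handing in.

```bash
python3 -c "
from workcell import bot
print(bot.sign_off())"
```

```text
the job is handed in; nothing more can be done
None
```

The shorting plug is fully home in the terminal and locked in by the slide's fork (slide at about 0.019–0.022 m by camera, roughly 3 mm back from where the fork touched the neck), and the job is handed in, with no verdict reported.

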